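# Set the slide reader's carriage on its stop pin

### The arm

A 6-joint arm with a two-finger parallel gripper is mounted at the origin on a cart in front of the work surface, level with it; the furniture and walls round the work are solid. World frame = base frame: x ahead of the robot, y to its left, z up, the work surface at z = 0. Lengths are in mm, angles in rad, forces in N, time in s.
With the tool pointing down it reaches from about 400 to 925 mm from the base axis. Payload 12.5 kg.
Tool frame: the origin (TCP) lies at the very end of the fingers, on their centre line; the grasp point (between the pads) lies 19 mm behind it; z points along the fingers, y is the direction in which the jaws open and shut (so a half turn about z gives the same grasp; the last joint's range is limited). The gripper opens to 95 mm and grips with 3 to 60 N. Pads are 20 mm wide; open, the fingers measure 119 mm over their backs; the gripper's body (75 mm by 180 mm) begins 59 mm behind the grasp point.
Start: joints at [1.176, 0.491, 1.559, -0, 1.092, -0.106], TCP at [177.985, 599.142, 189.961] pointing down, gripper open.
Joint ranges: [-3.1, 3.1], [-0.84, 2.19], [0.05, 2.79], [-1.13, 4.28], [0.06, 2.93], [-2.69, 2.69]. Speed limits (rad/s): [2.22, 2.22, 2.79, 3.14, 3.14, 3.14].

### API

Orientations are given as [roll, pitch, yaw] about the fixed x, y, z axes, in that order (R = Rz(yaw) Ry(pitch) Rx(roll)).
In Python, from cell import env, read_camera, get_calibration gives the robot as it stands.
- The arm moves only by the tool arm_command, never from a script. Its argument "targets" is a list of rows, each a list of 3 entries, a list of its own where there are three numbers: the turn, a rotation vector about the tool's x, y, z in rad, then the shift along the tool's x, y, z in m, then the closure in counts, from 0 (fully open) to 255 (shut). In form: [[[rx, ry, rz], [tx, ty, tz], fingers], ...]. A call has 1 to 8 rows; each row is the pose to reach, as a shift and turn from the pose commanded when the call began, along the tool's axes at that moment; what a row does not reach only later rows make up. A row lasts 1/10 s, in which the tool goes at most 50 mm and 8.59 degrees, less where a joint would pass 70% of its speed; a pose out of reach is approached as far as the arm can. A call with a gripper value outside its range is refused whole. The fingers move at their own pace and stop on an object; the grip force is fixed at half the most. Time passes only in rows, so rows that repeat a pose let the fingers close. It gives the time, the measured TCP pose, the force and the opening at its end, in the units of the state.
- env.state(): the state, without advancing time (a new reading comes with each control period).
- read_camera(name): name is "scene" or "top" or "wrist"; returns (picture, depth): 400x640x3 uint8, blue, green, red; 400x640 float32, mm along the optical axis (not along the pixel's ray), 0 where there is no reading.
- get_calibration(name): a dict with "vfov" (degrees; the focal length in pixels is half the picture's height over the tangent of half this angle, whatever the lens; pixels are square), "cx", "cy" (the principal point, pixels), "world_from_camera" (4x4, takes a point from camera to world coordinates). Camera axes: x right, y down, z forward; pixel columns grow to the right and rows downward; lengths in mm; the calibration is good to about 2 mm. A picture is of the moment at which its call begins: read the wrist's pose just before it. get_calibration takes no time and is no camera call; for the wrist camera it gives the pose at the moment of the call.
- env.job_done(): hands the job in, once; it reports no verdict.
The state is a dict: "t": time; "joints": joint angles; "qvel": joint speeds; "tau": joint torques, N m; "eef_pos": TCP position; "tcp_rot": TCP orientation; "ft_force": force on the tool from outside, world axes, zero at the start; "moment": the same for the moment, N m; "opening": opening from 0.0 (shut) to 1.0 (fully open).
Only numpy, scipy, OpenCV 4.12 (cv2) and the standard library are available. Lean on these libraries where they do the work, as an engineer would, in place of code of your own. Each camera call takes 0.05 s, during which the arm holds its last target.

### The job

Set the slide reader to its reading position: gently press the round stop-pin knob on its head fully down, then push the carriage by its front face all the way in to the end stop and let it go, so that it springs back and latches half-way on the pin. Use the fingertips only: grip and lift nothing, and leave the cup, bottle and dish beside the reader where they stand.

Things in the scene. Friction and masses are not known exactly. Their poses are not given: they have to be found in the camera images.
- reader: fixed slide reader: grey base plate (z 0-10 mm), white head bridging it. Origin on the worktop under the head; x = direction in which the carriage is pushed in (front to back), z up. In mm: base x -150..85, y -70..70; rails at y +-58 up to z 22; head x -75..45, y -69..69, top z 70; lens ring at x -45 up to z 75; knob at x 6, y 0 in a collar 47 across, top z 78.
- push_face (a point): centre of the upright front face of the carriage, an aluminium block 96 mm wide, z 12 to 46 mm, sliding along the reader's x under the head; dark rubber pad on its face, glass slide clipped on top. The point is at z 29 mm, reader y 0, reader x = -160 mm + joint carriage. Its x axis is the pushing direction, z up.
- carriage (a joint): m: 0 = fully out to the robot (start), 0.060 = at the end stop, 0.032 = latched on the pin. A spring drives it out, 3 N at 0 to 6.5 N at 0.060, damped (22 N per m/s); passing the lowered pin adds 1 to 2 N. With the knob down the pin rides over a tooth and drops behind it past about 0.033, so the carriage comes back only to 0.032; with the knob up it returns to 0.
- knob_top (a point): centre of the top of the stop-pin knob, a black domed knob 36 mm across on the head; z is up. When raised its top is at z 92 mm; pressed fully down it is at z 80 mm (2 mm above its collar).
- stop_knob (a joint): how far the knob is pressed down, m: 0 = raised (it starts within 0.0015 of that), 0.012 = fully down. It moves against friction of about 4.5 N and stays where it is left.
- stop_pin (a joint): how far the sprung pin under the knob is pushed up into the knob, m: 0 = fully out (its start, and when latched); up to 0.010 while the tooth passes.
- specimen_cup_1_mid (a point): centre (half-way up) of the specimen cup, 62 mm across, 72 mm high, standing loose to the left of the reader's head; not to be moved
- stain_iodine_mid (a point): centre (half-way up) of the dropper bottle, 44 mm across, 108 mm high, standing loose to the right of the reader's head; not to be moved
- petri_dish_1_mid (a point): centre (half-way up) of the petri dish, 60 mm across, 14 mm high, standing loose to the right of the carriage; not to be moved

How it is judged:
By the outcome, as a careful person would: the job done as asked, in the order asked, and still so for the second after the job is handed in, with the robot touching nothing.
It also fails if it takes over 40 s, if anything falls off the work surface, if the arm or the gripper's body presses on something with over 40 N, if the wrist force passes 120 N, or if a joint passes its speed limit or range.

## Working session

There is one attempt and no reset: what is moved stays moved. The work goes in short steps, Python scripts to look and compute and a tool call to move; the robot and the scene stay as the last step left them, time stands still between calls to the robot, and variables do not carry over. Pictures are saved under pics/ and viewed, and the job is handed in when it is done.

Besides the shell and the picture viewer there is one more tool, called after "Call:" as a command line: name --argument value ..., lists and objects as JSON in quotes. arm_command: Moves the arm, as the interface text tells. Its arguments: {"type":"object","properties":{"targets":{"type":"array"}},"required":["targets"]}

```bash
ls; mkdir -p pics
python3 - <<'E'
from cell import env, read_camera, get_calibration
import cv2,numpy as np
print(env.state())
for n in ["scene","top"]:
    p,d=read_camera(n); cv2.imwrite(f"pics/{n}0.png",p); np.save(f"{n}0.npy",d)
    print(n,get_calibration(n))
E
```

```text
pics
{'t': 0.0, 'joints': array([ 1.17637296e+00,  4.91555493e-01,  1.55948200e+00,  1.70489262e-05,
        1.09172085e+00, -1.05618979e-01]), 'qvel': array([-0.00020516, -0.00042018, -0.00193264, -0.00196329, -0.00219925,
        0.00052157]), 'tau': array([ 1.83301679e-03, -6.12640500e+01, -2.58182591e+01,  6.93172077e-02,
        4.81982832e-02, -1.46076968e-04]), 'eef_pos': array([177.87557197, 598.84701626, 189.35309106]), 'tcp_rot': array([-3.14043505e+00, -1.37926877e-04,  2.85278032e+00]), 'ft_force': array([ 0.54039432, -0.39565559,  0.09507079]), 'moment': array([-0.02678825,  0.01382343,  0.08969522]), 'opening': 0.9971017963124782}
scene {'vfov': 47.87777101282617, 'cx': 316.8241090127669, 'cy': 203.72979814971634, 'world_from_camera': array([[-7.87042193e-01, -4.80004261e-01,  3.87505478e-01,
         2.21323516e+02],
       [-6.16813877e-01,  6.22751643e-01, -4.81374109e-01,
         4.55978936e+02],
       [-1.02580495e-02, -6.17880491e-01, -7.86205108e-01,
         7.58391352e+02],
       [ 0.00000000e+00,  0.00000000e+00,  0.00000000e+00,
         1.00000000e+00]])}
top {'vfov': 43.136591539040914, 'cx': 321.9362321821124, 'cy': 192.45294395242934, 'world_from_camera': array([[ 7.30984211e-03, -9.96798510e-01,  7.96197056e-02,
         5.11043721e+02],
       [-9.99930571e-01, -6.55041810e-03,  9.79515804e-03,
         5.45562548e+01],
       [-9.24225657e-03, -7.96857787e-02, -9.96777185e-01,
         1.09533884e+03],
       [ 0.00000000e+00,  0.00000000e+00,  0.00000000e+00,
         1.00000000e+00]])}
```

View pics/scene0.png

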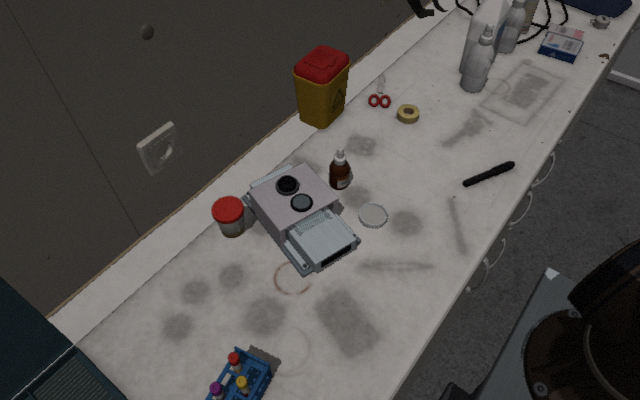

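View pics/top0.png

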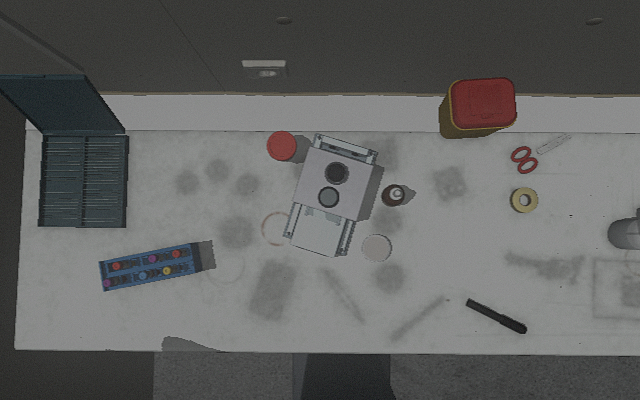

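```bash
cat > h.py <<'E'
from cell import env, read_camera, get_calibration
import cv2,numpy as np
def cloud(d,c):
    f=200/np.tan(np.radians(c["vfov"])/2); v,u=np.mgrid[0:400,0:640].astype(float)
    P=np.stack([(u-c["cx"])/f*d,(v-c["cy"])/f*d,d,np.ones_like(d)],-1)
    W=P@c["world_from_camera"].T
    return W[...,:3]
E
python3 - <<'E'
from h import *
p=cv2.imread("pics/top0.png"); cv2.imwrite("pics/topc.png",cv2.convertScaleAbs(cv2.resize(p[110:280,250:430],None,fx=4.4,fy=3.5,interpolation=cv2.INTER_CUBIC)[:, :],alpha=1.3))
cv2.imwrite("pics/topc.png",cv2.resize(p[120:270,255:425],None,fx=4,fy=4,interpolation=cv2.INTER_CUBIC))
p=cv2.imread("pics/scene0.png"); cv2.imwrite("pics/scenec.png",cv2.resize(p[135:285,200:400],None,fx=4,fy=4,interpolation=cv2.INTER_CUBIC))
E
```

```text
(no output)
```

View pics/topc.png

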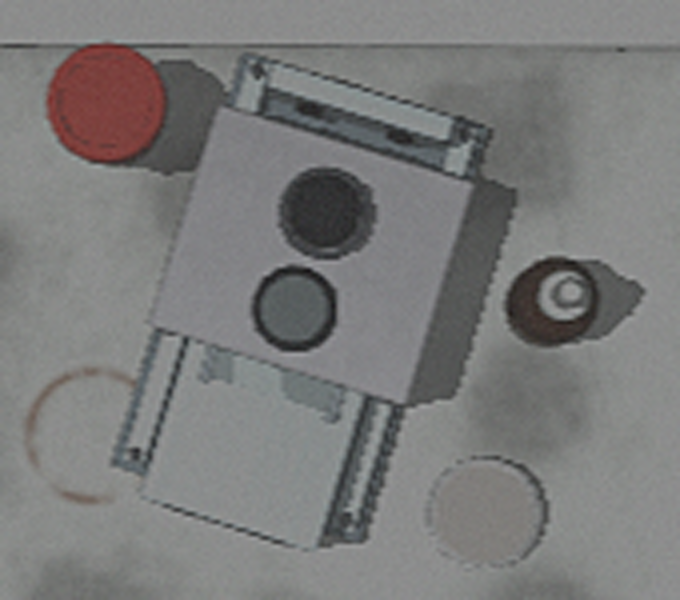

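View pics/scenec.png

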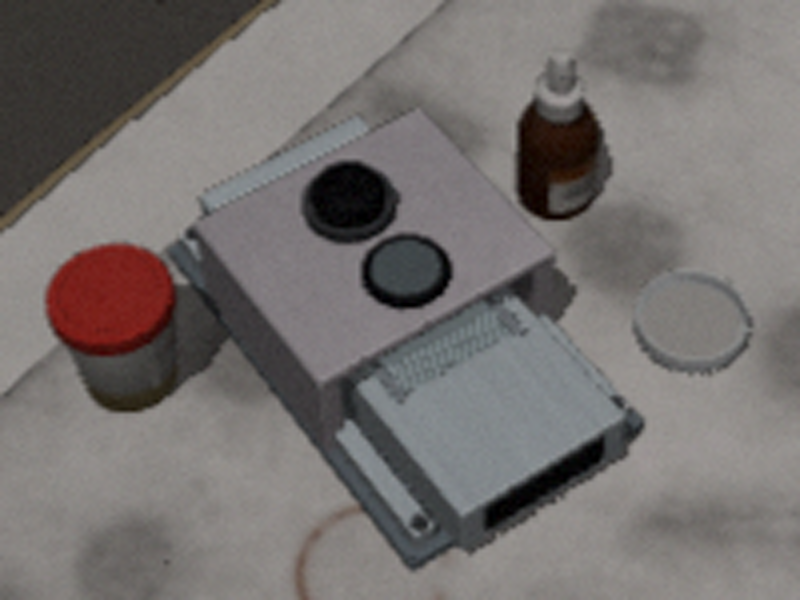

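The crops show the head's top corners at top-crop pixels (225,107), (475,182), (408,404), (152,325), the knob at about (324,211), the lens ring at (295,308), and the carriage front top edge from (143,496) to (315,549). The cup sits left, the bottle right, and the dish right of the carriage.

```bash
cat >> h.py <<'E'
def ray(c,u,v,z):
    f=200/np.tan(np.radians(c["vfov"])/2); T=c["world_from_camera"]
    d=T[:3,:3]@np.array([(u-c["cx"])/f,(v-c["cy"])/f,1]); return T[:3,3]+d*(z-T[2,3])/d[2]
def fit(A,B):
    A=np.array(A,float);B=np.array(B,float);a=A.mean(0);b=B.mean(0);X=A-a;Y=B-b
    th=np.arctan2((X[:,0]*Y[:,1]-X[:,1]*Y[:,0]).sum(),(X*Y).sum())
    R=np.array([[np.cos(th),-np.sin(th)],[np.sin(th),np.cos(th)]]);return th,b-R@a,R,(Y-X@R.T)
E
python3 - <<'E'
from h import *
c=get_calibration("top");s=get_calibration("scene")
T=lambda u,v,z:ray(c,255+u/4-.375,120+v/4-.375,z)[:2]
S=lambda u,v,z:ray(s,200+u/4-.375,135+v/4-.375,z)[:2]
M=[(45,69),(45,-69),(-75,-69),(-75,69),(6,0),(-45,0),(-160,48),(-160,-48)]
B=[T(225,107,70),T(475,182,70),T(408,404,70),T(152,325,70),T(324,211,92),T(295,308,75),T(143,496,46),T(315,549,46)]
th,t,R,r=fit(M,B);print("top",th,t,r.round(1).tolist())
B2=[S(190,228,70),S(418,108,70),S(555,260,70),S(318,383,70),S(349,192,92),S(407,268,75),S(460,517,46),S(625,425,46)]
th,t,R,r=fit(M,B2);print("scene",th,t,r.round(1).tolist())
for n in["top","scene"]:
    W=cloud(np.load(n+"0.npy"),get_calibration(n))
    m=(abs(W[...,0]-t[0])<60)&(abs(W[...,1]-t[1])<60)
    z=W[...,2][m]; print(n,np.histogram(z,bins=np.arange(55,105,3)))
    q=(W[...,:2]-t)@R; 
    k=(np.hypot(q[...,0]-6,q[...,1])<20)&(W[...,2]>83); print("knob",k.sum(),q[k].mean(0),W[k].mean(0),W[k].max(0))
    k=(abs(q[...,0]+15)<55)&(abs(q[...,1])<65)&(W[...,2]>60); print("medhead z",np.median(W[...,2][k]))
    k=(abs(q[...,1])<40)&(abs(W[...,2]-46)<5)&(q[...,0]<-90)&(q[...,0]>-180); print("carr x min",np.percentile(q[k],[1,5],axis=0))
    for nm,(a,b) in dict(cup=(-20,110),bottle=(0,-110),dish=(-110,-110)).items(): pass
    k=(W[...,2]>8)&(np.hypot(q[...,0],q[...,1])<220)&(abs(q[...,1])>72)
    l,nl=0,0
    nn,lab,st,ce=cv2.connectedComponentsWithStats(k.astype(np.uint8))
    for i in range(1,nn):
        if st[i,4]>40: g=lab==i; print(" obj",st[i,4],"reader mid",(q[g].min(0)+q[g].max(0))/2,"lo",q[g].min(0),"hi",q[g].max(0),"z",W[g][:,2].max())
E
```

```text
top -0.29798367563261025 [626.91060899  37.71034942] [[-2.7, -2.5], [-0.1, 1.6], [1.3, 0.3], [-0.1, -1.6], [-1.1, 1.4], [0.3, 0.6], [0.4, -1.3], [2.1, 1.5]]
scene -0.301291146090093 [626.71557699  41.44954377] [[-0.8, 1.1], [1.8, 0.1], [-1.1, 2.9], [1.7, -2.7], [-3.9, 2.7], [1.3, -3.1], [1.6, -2.9], [-0.6, 1.9]]
top (array([   0,    0,    0,   24,  521, 1326,  607,  214,   93,   24,   35,
         92,   96,   11,    1,    0]), array([ 55,  58,  61,  64,  67,  70,  73,  76,  79,  82,  85,  88,  91,
        94,  97, 100, 103]))
knob 245 [ 5.90215151 -1.66938519] [631.85646517  38.10387373  90.35530044] [649.2793393   54.63583627  97.18908403]
medhead z 72.03695678713177
carr x min [[-159.07775211  -39.13694595]
 [-156.26603181  -36.01106367]]
 obj 5282 reader mid [158.00806892 122.41555051] lo [135.59565783  72.17602806] hi [180.42048    172.65507296] z 447.8115343792816
 obj 727 reader mid [ 27.62860669 121.55230222] lo [-3.02012362 90.89478316] hi [ 58.27733699 152.20982129] z 79.35894056737357
 obj 404 reader mid [   2.08614401 -128.26613424] lo [ -19.57882026 -149.78752278] hi [  2
[... 451 characters left out ...]
40.98440094  90.0213062 ] [650.16726491  56.55363727  94.93633354]
medhead z 72.04854834898049
carr x min [[-158.08700869  -39.17197649]
 [-156.73905837  -35.78888796]]
 obj 8618 reader mid [161.27456855 121.40012439] lo [137.48594035  72.00393638] hi [185.06319674 170.7963124 ] z 440.42882656337207
 obj 647 reader mid [   3.54133642 -126.26379764] lo [ -18.27419251 -146.91935915] hi [  25.35686535 -105.60823613] z 110.23089962700647
 obj 1051 reader mid [ 28.19029867 122.93917398] lo [-2.68747997 92.34692882] hi [ 59.06807731 153.53141914] z 76.7562537544261
 obj 589 reader mid [-112.27205762 -129.48749301] lo [-142.32874746 -159.83338936] hi [-82.21536779 -99.14159666] z 20.524905308655548
```

```bash
cat >> h.py <<'E'
from scipy.spatial.transform import Rotation as Ro
def delta(x,y,z,yaw=np.pi-0.2995):
    s=env.state();R=Ro.from_euler("xyz",s["tcp_rot"]);G=Ro.from_euler("xyz",[np.pi,0,yaw])
    print("turn",(R.inv()*G).as_rotvec().round(4),"shift m",(R.inv().apply(np.array([x,y,z])-s["eef_pos"])/1000).round(4),"t",s["t"],"F",s["ft_force"].round(2),"pos",s["eef_pos"].round(1),s["joints"].round(2))
RT=np.array([627.,39.5]);th=-0.2995
def rd(x,y): return RT+np.array([[np.cos(th),-np.sin(th)],[np.sin(th),np.cos(th)]])@[x,y]
E
python3 -c "
from h import *
print(rd(6,0)); delta(*rd(6,0),150)"
```

```text
[632.73290478  37.72974499]
turn [-0.001  -0.0001  0.0107] shift m [-0.5958 -0.4084  0.0398] t 0.1 F [-0.46 -0.4  -0.64] pos [177.9 598.9 189.4] [ 1.18  0.49  1.56 -0.    1.09 -0.11]
```

Call:
arm_command --targets '[[[0,0,0.0107],[-0.596,-0.408,0],255],[[0,0,0.0107],[-0.596,-0.408,0],255],[[0,0,0.0107],[-0.596,-0.408,0],255],[[0,0,0.0107],[-0.596,-0.408,0],255],[[0,0,0.0107],[-0.596,-0.408,0],255],[[0,0,0.0107],[-0.596,-0.408,0],255],[[0,0,0.0107],[-0.596,-0.408,0],255],[[0,0,0.0107],[-0.596,-0.408,0],255]]'

```text
t: 0.9
eef_pos: [430.9, 286.8, 189.9]
tcp_rot: [3.142, -0.0, 2.842]
ft_force: [0.8, 1.0, -0.1]
opening: 0.385
```

```bash
python3 -c "
from h import *
delta(*rd(6,0),150)"
```

```text
turn [ 0.     -0.0001  0.0001] shift m [-0.2663 -0.1784  0.0399] t 0.9 F [ 0.79  0.97 -0.06] pos [430.9 286.8 189.9] [ 0.46  0.34  1.82  0.    0.98 -0.81]
```

Call:
arm_command --targets '[[[0,0,0],[-0.266,-0.18,0],255],[[0,0,0],[-0.266,-0.18,0],255],[[0,0,0],[-0.266,-0.18,0],255],[[0,0,0],[-0.266,-0.18,0],255],[[0,0,0],[-0.266,-0.18,0],255],[[0,0,0],[-0.266,-0.18,0],255],[[0,0,0],[-0.266,-0.18,0],255],[[0,0,0],[-0.266,-0.18,0],255]]'

```text
t: 1.7
eef_pos: [632.2, 35.5, 189.0]
tcp_rot: [-3.141, -0.001, 2.839]
ft_force: [-0.1, 0.4, 0.8]
opening: 0.004
```

```bash
python3 -c "
from h import *
c=get_calibration('wrist'); p,d=read_camera('wrist'); cv2.imwrite('pics/w1.png',p); np.save('w1.npy',d)
W=cloud(d,c); q=(W[...,:2]-RT)@np.array([[np.cos(th),-np.sin(th)],[np.sin(th),np.cos(th)]])
k=(np.hypot(q[...,0]-6,q[...,1])<30)&(W[...,2]>84)&(W[...,2]<110); print(k.sum(), W[k].min(0),W[k].max(0),(W[k].min(0)+W[k].max(0))/2)
p,d=read_camera('top'); cv2.imwrite('pics/t1.png',p[80:300,200:460])
delta(*rd(6,0),110)"
```

```text
1147 [615.8179423   20.3788869   84.00948008] [649.96903287  55.27187713  92.49415608] [632.89348759  37.82538201  88.25181808]
turn [-0.     -0.0013 -0.0008] shift m [-0.0023  0.0003  0.0793] t 1.8 F [-0.4   0.41 -0.19] pos [630.6  38.1 189.3] [-0.04  0.5   1.54  0.    1.1  -1.31]
```

View pics/w1.png

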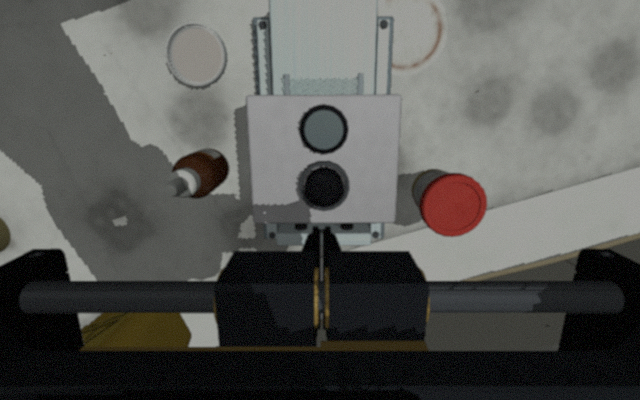

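View pics/t1.png

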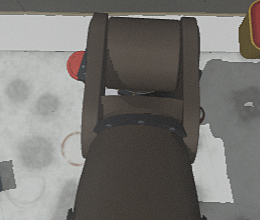

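Wrist picture: the knob (centre ~(324,187)) lies on the fingers' line, the reader is square to the tool; the wrist cloud puts the knob at (632.9, 37.8), top ~92 mm, matching the fit. Descending.

Call:
arm_command --targets '[[[0,0,0],[-0.001,0,0.03],255],[[0,0,0],[-0.001,0,0.06],255],[[0,0,0],[-0.001,0,0.08],255],[[0,0,0],[-0.001,0,0.09],255],[[0,0,0],[-0.001,0,0.093],255],[[0,0,0],[-0.001,0,0.093],255]]'

```text
t: 2.4
eef_pos: [632.0, 38.4, 97.4]
tcp_rot: [3.141, 0.0, 2.843]
ft_force: [1.2, 0.8, 0.5]
opening: 0.004
```

```bash
python3 -c "
from h import *
delta(*rd(6,0),80)"
```

```text
turn [0.0002 0.0004 0.0007] shift m [-0.0009 -0.0004  0.0174] t 2.4 F [1.18 0.77 0.49] pos [632.   38.4  97.4] [-0.04  0.6   1.63  0.    0.91 -1.32]
```

Slow press, 2 mm per row, to about z 83 first.

Call:
arm_command --targets '[[[0,0,0],[0,0,0.002],255],[[0,0,0],[0,0,0.004],255],[[0,0,0],[0,0,0.006],255],[[0,0,0],[0,0,0.008],255],[[0,0,0],[0,0,0.01],255],[[0,0,0],[0,0,0.012],255],[[0,0,0],[0,0,0.014],255],[[0,0,0],[0,0,0.014],255]]'

```text
t: 3.2
eef_pos: [631.9, 37.8, 82.6]
tcp_rot: [-3.142, -0.001, 2.842]
ft_force: [-0.1, -1.2, 1.1]
opening: 0.004
```

Call:
arm_command --targets '[[[0,0,0],[0,0,0.001],255],[[0,0,0],[0,0,0.002],255],[[0,0,0],[0,0,0.002],255]]'

```text
t: 3.5
eef_pos: [632.0, 37.8, 80.8]
tcp_rot: [3.142, -0.0, 2.842]
ft_force: [0.1, -0.1, 0.1]
opening: 0.004
```

Call:
arm_command --targets '[[[0,0,0],[0,0,0.0005],255],[[0,0,0],[0,0,0.001],255]]'

```text
t: 3.7
eef_pos: [632.1, 37.8, 79.9]
tcp_rot: [3.141, 0.0, 2.842]
ft_force: [0.6, 0.8, -0.2]
opening: 0.004
```

Call:
arm_command --targets '[[[0,0,0],[0,0,0.0005],255],[[0,0,0],[0,0,0.001],255]]'

```text
t: 3.9
eef_pos: [632.1, 37.8, 78.9]
tcp_rot: [3.141, 0.0, 2.842]
ft_force: [-0.1, -0.1, -0.3]
opening: 0.0
```

```bash
python3 -c "
from h import *
print(env.state()['tau'],env.state()['ft_force'])
c=get_calibration('wrist'); p,d=read_camera('wrist'); cv2.imwrite('pics/w2.png',p)
p,d=read_camera('scene'); cv2.imwrite('pics/s2.png',cv2.resize(p[120:290,180:400],None,fx=3.5,fy=3.5,interpolation=cv2.INTER_CUBIC))
delta(*rd(6,0),80)"
```

```text
[ 8.91748659e-04 -6.53786445e+01 -2.14616275e+01 -1.05516872e-02
  1.05643489e-01  1.96046938e-05] [-0.12986671 -0.13088348 -0.28197167]
turn [ 0.0001 -0.0001  0.    ] shift m [-0.0007  0.0002 -0.0011] t 4.0 F [-0.26 -0.59  0.05] pos [632.   37.8  78.9] [-0.04  0.62  1.65  0.    0.87 -1.32]
```

View pics/w2.png

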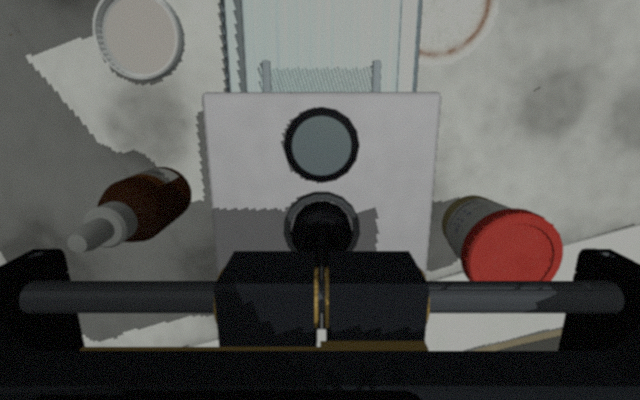

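View pics/s2.png

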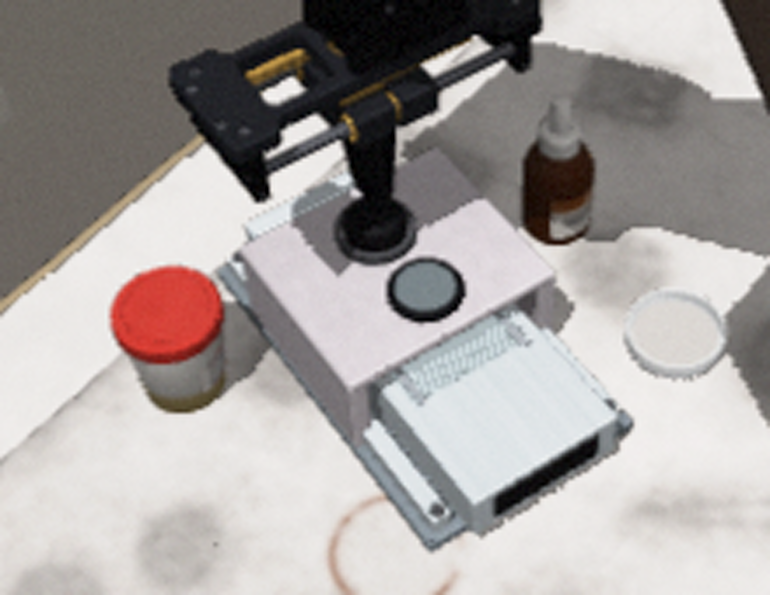

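The scene picture shows the fingertip on the knob (crop ~(376,230)), with the knob sunk nearly into its collar. There is no stop force yet, so I continue in half-millimetre steps.

Call:
arm_command --targets '[[[0,0,0],[0,0,0.0005],255],[[0,0,0],[0,0,0.0005],255]]'

```text
t: 4.2
eef_pos: [632.0, 37.8, 78.4]
tcp_rot: [3.142, -0.0, 2.842]
ft_force: [0.0, -0.1, 0.1]
opening: 0.007
```

Call:
arm_command --targets '[[[0,0,0],[0,0,0.0005],255],[[0,0,0],[0,0,0.0005],255]]'

```text
t: 4.4
eef_pos: [632.0, 37.8, 77.9]
tcp_rot: [3.141, -0.0, 2.842]
ft_force: [-0.2, 0.1, -0.4]
opening: 0.003
```

Call:
arm_command --targets '[[[0,0,0],[0,0,0.001],255]]'

```text
t: 4.5
eef_pos: [632.1, 37.8, 77.0]
tcp_rot: [3.141, 0.0, 2.842]
ft_force: [-0.4, 0.1, 0.0]
opening: 0.005
```

```bash
python3 -c "
from h import *
c=get_calibration('wrist'); p,d=read_camera('wrist'); cv2.imwrite('pics/w3.png',cv2.resize(p[170:270,240:400],None,fx=5,fy=5,interpolation=cv2.INTER_CUBIC))
W=cloud(d,c); 
for u,v in [(321,195),(321,200),(321,205),(321,210),(300,215),(345,215),(321,218),(321,225),(305,225),(340,225),(321,140),(250,180),(400,180)]: print(u,v,W[v,u].round(1))
p,d=read_camera('scene'); cv2.imwrite('pics/s3.png',cv2.resize(p[165:215,255:335],None,fx=10,fy=10,interpolation=cv2.INTER_CUBIC))
delta(*rd(6,0),80)"
```

```text
321 195 [611.2  44.3  76.9]
321 200 [613.9  43.4  77.5]
321 205 [616.4  42.7  79.2]
321 210 [617.3  42.4  85.7]
300 215 [617.5  29.7  82.8]
345 215 [626.8  54.3  77.8]
321 218 [620.8  41.3  88.8]
321 225 [624.8  40.1  88.9]
305 225 [621.8  31.7  89.8]
340 225 [628.1  50.3  88.4]
321 140 [580.9  53.6  75.5]
250 180 [591.6   5.9  70. ]
400 180 [618.1  91.6  69.7]
turn [ 0.     -0.0002  0.    ] shift m [-0.0007  0.0002 -0.0032] t 4.6 F [-0.51 -0.52  0.12] pos [632.   37.8  76.8] [-0.04  0.63  1.65  0.    0.87 -1.32]
```

View pics/w3.png

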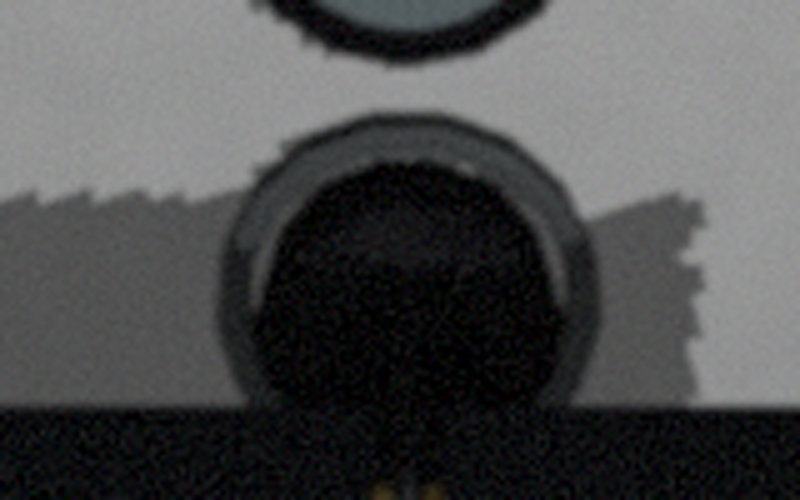

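View pics/s3.png

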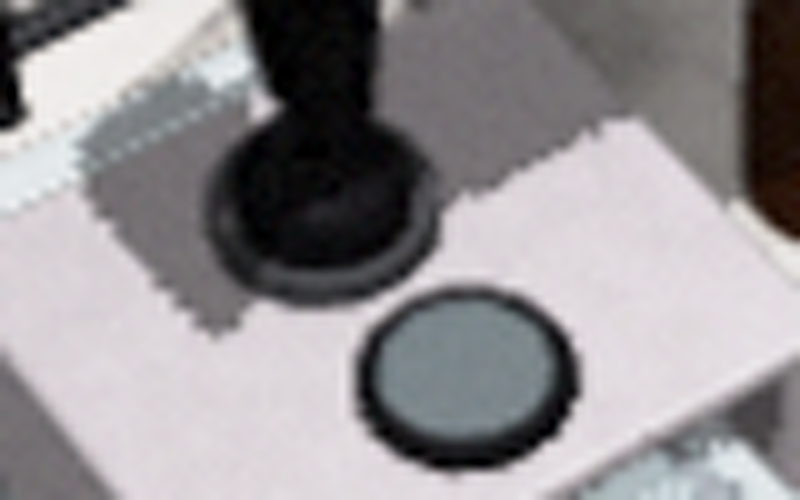

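```bash
python3 -c "
from h import *
c=get_calibration('scene'); p,d=read_camera('scene'); W=cloud(d,c)
R=np.array([[np.cos(th),-np.sin(th)],[np.sin(th),np.cos(th)]])
q=(W[...,:2]-RT)@R
for lo in range(72,170,6):
    k=(W[...,2]>lo)&(W[...,2]<=lo+6)&(abs(q[...,0]-6)<40)&(abs(q[...,1])<40)
    if k.sum(): print(lo,k.sum(),'reader lo',np.percentile(q[k],3,axis=0).round(1),'hi',np.percentile(q[k],97,axis=0).round(1))
T=np.linalg.inv(c['world_from_camera']); f=200/np.tan(np.radians(c['vfov'])/2)
for P in [(632,37.8,77),(632,37.8,92),(632,37.8,120)]:
    X=T@np.array([*P,1]); u=f*X[0]/X[2]+c['cx'];v=f*X[1]/X[2]+c['cy']; print(P,u,v,'crop',(u-255)*10,(v-165)*10)
print(env.state()['t'])
cv2.imwrite('pics/s4.png',cv2.resize(cv2.convertScaleAbs(p[135:205,255:335],alpha=4),None,fx=8,fy=8,interpolation=cv2.INTER_CUBIC))
"
```

```text
72 361 reader lo [-32.7 -36.8] hi [39.3 38.1]
78 113 reader lo [-24.2 -20.5] hi [22.5 22.8]
84 77 reader lo [ -9.7 -12.9] hi [21.6 17.6]
90 93 reader lo [ -6.7 -11.9] hi [18.4 14.9]
96 1 reader lo [-1.  -1.3] hi [-1.  -1.3]
102 14 reader lo [-5.7 -3.5] hi [17.   5.6]
108 14 reader lo [-6.2 -4.2] hi [5.  7.2]
114 24 reader lo [-5.8 -4.8] hi [15.3  8.3]
120 21 reader lo [-5.7 -4.6] hi [14.3  9.1]
126 24 reader lo [-6.6 -6. ] hi [15.6  9.8]
132 31 reader lo [-6.2 -7.8] hi [13.  10.6]
138 29 reader lo [-5.8 -8.4] hi [15.8 11.1]
144 32 reader lo [-6.1 -8.4] hi [12.3 11.5]
150 29 reader lo [-6.4 -9. ] hi [ 7.1 12.4]
156 5 reader lo [-6.3 -6.1] hi [-4.  11.8]
(632, 37.8, 77) 287.5207785360892 185.3661871410612 crop 325.2077853608921 203.66187141061204
(632, 37.8, 92) 287.0516312452212 180.40000863670357 crop 320.5163124522119 154.00008636703575
(632, 37.8, 120) 286.1415576812902 170.76638640643165 crop 311.4155768129018 57.6638640643165
4.65
```

View pics/s4.png

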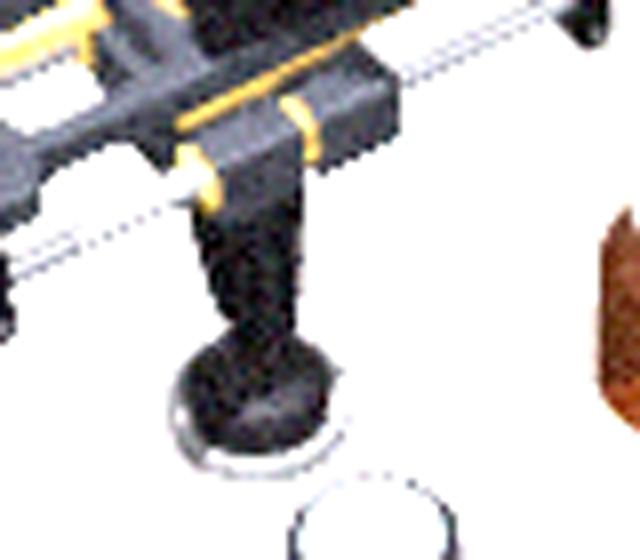

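```bash
python3 -c "
from h import *
# wrist cam fixed to the tool: use present calib + depth of w1 in tool-relative z
c=get_calibration('wrist'); s=env.state(); W=cloud(np.load('w1.npy'),c)
G=W-s['eef_pos']
k=(np.hypot(G[...,0],G[...,1])<40)&(G[...,2]<80)&(G[...,2]>-40)
v,u=np.where(k)
for v0 in range(220,262,3):
    m=k&(np.arange(400)[:,None]==v0)
    if m.sum(): print(v0,m.sum(),G[m].min(0).round(1),G[m].max(0).round(1))
p=cv2.imread('pics/w1.png'); cv2.imwrite('pics/w1c.png',cv2.resize(cv2.convertScaleAbs(p[200:290,260:390],alpha=3),None,fx=6,fy=6,interpolation=cv2.INTER_CUBIC))
"
```

```text
226 10 [-12.6   0.1  23.8] [-9.9  7.5 25.4]
229 18 [-12.6  -0.4  23.4] [-8.9  7.9 29.9]
232 18 [-12.5  -0.2  28.6] [-9.4  7.8 34. ]
235 28 [-13.1  -2.6  32.2] [-8.6  9.9 37.9]
238 30 [-13.2  -2.9  36.7] [-8.9 10.3 41.6]
241 34 [-13.1  -4.2  39.9] [-8.1 11.  45.5]
244 36 [-13.5  -4.2  43.9] [-8.1 11.3 49.3]
247 37 [-13.6  -4.2  47.5] [-8.4 11.6 52.5]
250 39 [-13.5  -4.5  50.6] [-8.4 11.9 55.7]
253 12 [-11.7   1.4  53.7] [-9.1  6.  58.2]
256 12 [-12.    1.6  56.7] [-9.1  6.  61.3]
259 12 [-11.9   1.6  57.4] [-8.3  5.9 64. ]
```

View pics/w1c.png

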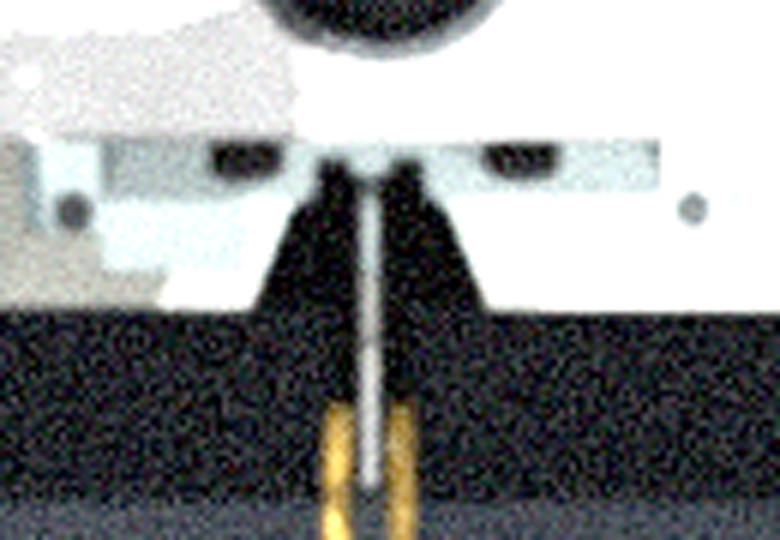

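The wrist depth shows the closed fingers ending about 20 mm short of the reported TCP, and the knob still stands at ~89–92. So I have not touched it yet. I keep descending slowly and watch the force.

Call:
arm_command --targets '[[[0,0,0],[0,0,0.001],255],[[0,0,0],[0,0,0.002],255],[[0,0,0],[0,0,0.003],255],[[0,0,0],[0,0,0.004],255]]'

```text
t: 5.05
eef_pos: [632.0, 37.8, 72.8]
tcp_rot: [3.142, -0.0, 2.842]
ft_force: [-0.9, 0.4, 0.7]
opening: 0.006
```

Call:
arm_command --targets '[[[0,0,0],[0,0,0.001],255],[[0,0,0],[0,0,0.002],255],[[0,0,0],[0,0,0.003],255]]'

```text
t: 5.35
eef_pos: [632.1, 37.8, 69.9]
tcp_rot: [3.142, 0.0, 2.842]
ft_force: [0.0, -1.2, -0.5]
opening: 0.005
```

Call:
arm_command --targets '[[[0,0,0],[0,0,0.001],255],[[0,0,0],[0,0,0.002],255],[[0,0,0],[0,0,0.003],255]]'

```text
t: 5.65
eef_pos: [632.1, 37.8, 66.9]
tcp_rot: [3.141, 0.0, 2.842]
ft_force: [0.0, -0.0, -0.4]
opening: 0.004
```

```bash
python3 -c "
from h import *
c=get_calibration('wrist'); s=env.state(); p,d=read_camera('wrist'); W=cloud(d,c); print(s['eef_pos'],s['ft_force'])
for v in range(190,262,4): print(v,[W[v,u].round(0).tolist() for u in (312,330)])
cv2.imwrite('pics/w5.png',cv2.resize(cv2.convertScaleAbs(p[180:280,240:400],alpha=3),None,fx=5,fy=5,interpolation=cv2.INTER_CUBIC))
p,d=read_camera('scene')
cv2.imwrite('pics/s5.png',cv2.resize(cv2.convertScaleAbs(p[135:205,255:335],alpha=4),None,fx=8,fy=8,interpolation=cv2.INTER_CUBIC))
"
```

```text
[632.06319312  37.79558796  66.86592458] [ 0.02999251 -0.01716224 -0.42294736]
190 [[606.0, 40.0, 70.0], [561.0, 60.0, 261.0]]
194 [[608.0, 40.0, 70.0], [611.0, 50.0, 70.0]]
198 [[610.0, 39.0, 72.0], [613.0, 49.0, 73.0]]
202 [[610.0, 39.0, 78.0], [614.0, 49.0, 78.0]]
206 [[613.0, 38.0, 77.0], [616.0, 48.0, 77.0]]
210 [[615.0, 38.0, 77.0], [618.0, 47.0, 77.0]]
214 [[615.0, 38.0, 84.0], [618.0, 47.0, 84.0]]
218 [[617.0, 38.0, 87.0], [620.0, 47.0, 87.0]]
222 [[618.0, 37.0, 88.0], [622.0, 46.0, 86.0]]
226 [[620.0, 37.0, 90.0], [623.0, 46.0, 90.0]]
230 [[622.0, 36.0, 90.0], [622.0, 46.0, 97.0]]
234 [[619.0, 37.0, 103.0], [622.0, 46.0, 104.0]]
238 [[620.0, 37.0, 107.0], [622.0, 45.0, 108.0]]
242 [[619.0, 37.0, 113.0], [622.0, 45.0, 113.0]]
246 [[620.0, 37.0, 116.0], [622.0, 45.0, 117.0]]
250 [[620.0, 37.0, 121.0], [622.0, 45.0, 122.0]]
254 [[598.0, 46.0, 176.0], [599.0, 51.0, 176.0]]
258 [[597.0, 46.0, 180.0], [600.0, 50.0, 178.0]]
```

View pics/w5.png

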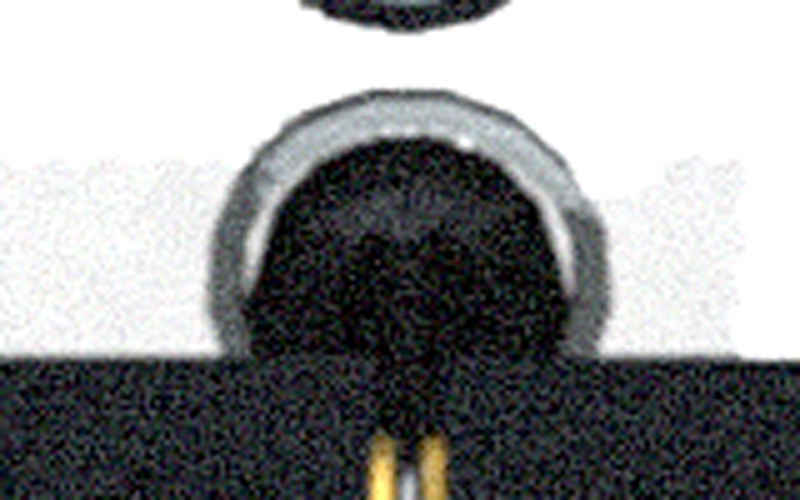

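View pics/s5.png

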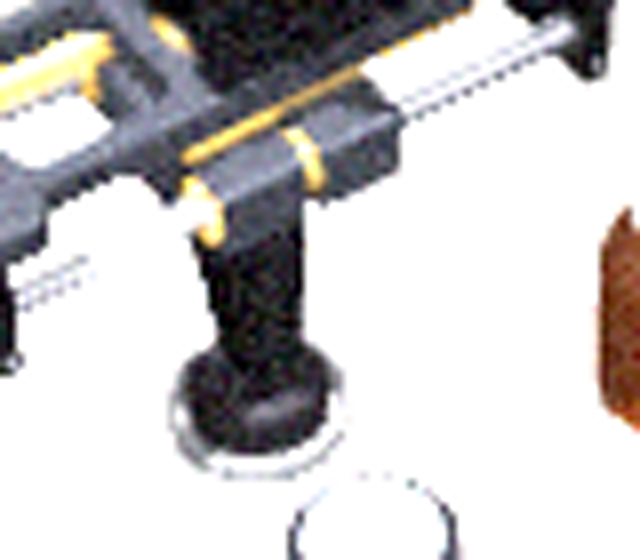

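Call:
arm_command --targets '[[[0,0,0],[0,0,0.001],255],[[0,0,0],[0,0,0.002],255]]'

```text
t: 5.95
eef_pos: [632.1, 37.8, 65.2]
tcp_rot: [3.141, 0.0, 2.842]
ft_force: [-0.7, -0.1, 3.5]
opening: 0.006
```

Call:
arm_command --targets '[[[0,0,0],[0,0,0.001],255],[[0,0,0],[0,0,0.002],255]]'

```text
t: 6.15
eef_pos: [632.1, 37.8, 63.1]
tcp_rot: [3.141, 0.0, 2.842]
ft_force: [-0.4, -1.0, 3.5]
opening: 0.001
```

Call:
arm_command --targets '[[[0,0,0],[0,0,0.001],255],[[0,0,0],[0,0,0.002],255]]'

```text
t: 6.35
eef_pos: [632.1, 37.8, 60.9]
tcp_rot: [3.141, 0.0, 2.842]
ft_force: [-0.8, 0.4, 3.2]
opening: 0.007
```

Contact at TCP ≈66: steady ~3.5–4 N friction. Continue until the stop.

Call:
arm_command --targets '[[[0,0,0],[0,0,0.001],255],[[0,0,0],[0,0,0.002],255],[[0,0,0],[0,0,0.003],255],[[0,0,0],[0,0,0.004],255]]'

```text
t: 6.75
eef_pos: [632.1, 37.8, 56.8]
tcp_rot: [3.141, 0.0, 2.842]
ft_force: [-0.6, -0.2, 5.0]
opening: 0.002
```

Call:
arm_command --targets '[[[0,0,0],[0,0,0.001],255]]'

```text
t: 6.85
eef_pos: [632.1, 37.8, 55.9]
tcp_rot: [3.141, 0.0, 2.842]
ft_force: [0.1, 0.7, 3.9]
opening: 0.002
```

Call:
arm_command --targets '[[[0,0,0],[0,0,0.001],255]]'

```text
t: 6.95
eef_pos: [632.2, 37.8, 55.3]
tcp_rot: [3.141, 0.0, 2.842]
ft_force: [-4.6, 0.7, 16.2]
opening: 0.002
```

Call:
arm_command --targets '[[[0,0,0],[0,0,0.0002],255],[[0,0,0],[0,0,0.0002],255]]'

```text
t: 7.15
eef_pos: [632.2, 37.8, 55.3]
tcp_rot: [3.141, 0.001, 2.842]
ft_force: [-1.7, -0.3, 10.0]
opening: 0.006
```

The knob is on its stop: z force stepped to 16 N, then settled at 10 N, at TCP 55.3. That is 11 mm past contact and puts the real tip ≈25 mm above the TCP. Lift off and look.

Call:
arm_command --targets '[[[0,0,0],[0,0,-0.02],255],[[0,0,0],[0,0,-0.06],255],[[0,0,0],[0.04,0,-0.08],255],[[0,0,0],[0.09,0,-0.08],255],[[0,0,0],[0.14,0,-0.08],255],[[0,0,0],[0.18,0,-0.08],255],[[0,0,0],[0.21,0,-0.08],255],[[0,0,0],[0.21,0,-0.08],255]]'

```text
t: 7.95
eef_pos: [428.0, 100.5, 134.7]
tcp_rot: [-3.141, -0.002, 2.844]
ft_force: [0.1, 0.6, 0.6]
opening: -0.001
```

```bash
python3 -c "
from h import *
R=np.array([[np.cos(th),-np.sin(th)],[np.sin(th),np.cos(th)]])
p,d=read_camera('scene'); c=get_calibration('scene'); W=cloud(d,c); q=(W[...,:2]-RT)@R
k=np.hypot(q[...,0]-6,q[...,1])<10; print('knob z',np.median(W[...,2][k]),k.sum())
k=(np.hypot(q[...,0]-6,q[...,1])>30)&(abs(q[...,0]-6)<40)&(abs(q[...,1])<60)&(W[...,2]<80);print('head',np.median(W[...,2][k]))
cv2.imwrite('pics/s6.png',cv2.resize(cv2.convertScaleAbs(p[120:290,200:400],alpha=1.5),None,fx=4,fy=3.5,interpolation=cv2.INTER_CUBIC))
delta(*rd(-205,0),3.5)
print((np.linalg.inv(R)@(env.state()['eef_pos'][:2]-RT)))
"
```

```text
knob z 81.28836846185573 55
head 71.58756425068077
turn [ 0.0001 -0.      0.0012] shift m [-0.0007  0.      0.1314] t 8.0 F [0.81 0.45 0.22] pos [430.5 100.1 134.9] [ 0.08  0.31  2.05  0.    0.78 -1.19]
[-2.05667804e+02 -5.40363526e-02]
```

View pics/s6.png

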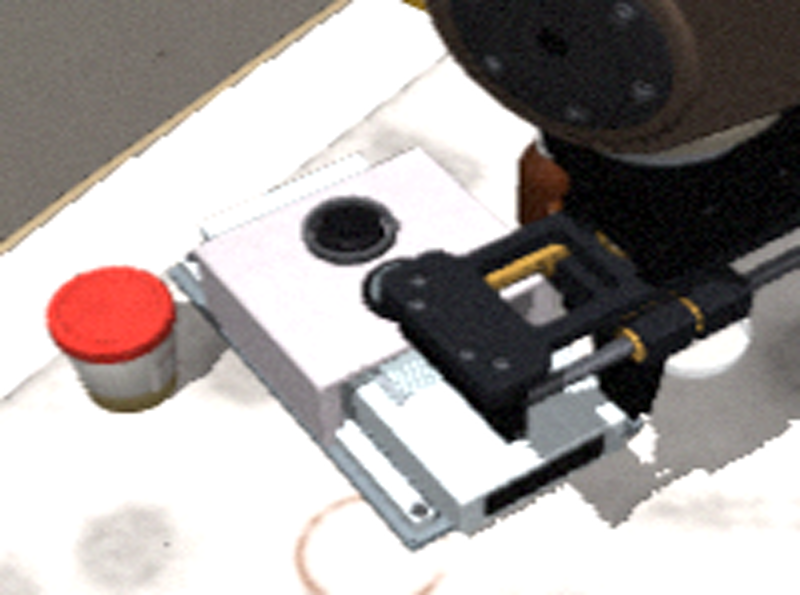

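The knob now sits at z ≈80 (crop (348,230), in its collar), and cup and dish have not moved. Descend in front of the carriage.

Call:
arm_command --targets '[[[0,0,0],[0,0,0.03],255],[[0,0,0],[0,0,0.07],255],[[0,0,0],[0,0,0.1],255],[[0,0,0],[0,0,0.12],255],[[0,0,0],[0,0,0.131],255],[[0,0,0],[0,0,0.131],255]]'

```text
t: 8.6
eef_pos: [431.6, 99.5, 2.5]
tcp_rot: [-3.141, -0.002, 2.842]
ft_force: [0.0, 0.1, 0.2]
opening: 0.005
```

```bash
python3 -c "
from h import *
R=np.array([[np.cos(th),-np.sin(th)],[np.sin(th),np.cos(th)]])
p,d=read_camera('scene')
cv2.imwrite('pics/s7.png',cv2.resize(cv2.convertScaleAbs(p[130:300,220:420],alpha=1.5),None,fx=4,fy=3.5,interpolation=cv2.INTER_CUBIC))
p,d=read_camera('wrist');cv2.imwrite('pics/w7.png',cv2.convertScaleAbs(p,alpha=2))
delta(*rd(-175,0),3.5)
print((np.linalg.inv(R)@(env.state()['eef_pos'][:2]-RT)))
"
```

```text
turn [ 0.0002  0.0004 -0.0002] shift m [-0.029   0.      0.0005] t 8.7 F [ 1.06  0.52 -0.14] pos [432.   99.7   4. ] [ 0.08  0.56  2.17  0.    0.42 -1.19]
[-2.04040601e+02 -3.23557816e-02]
```

View pics/s7.png

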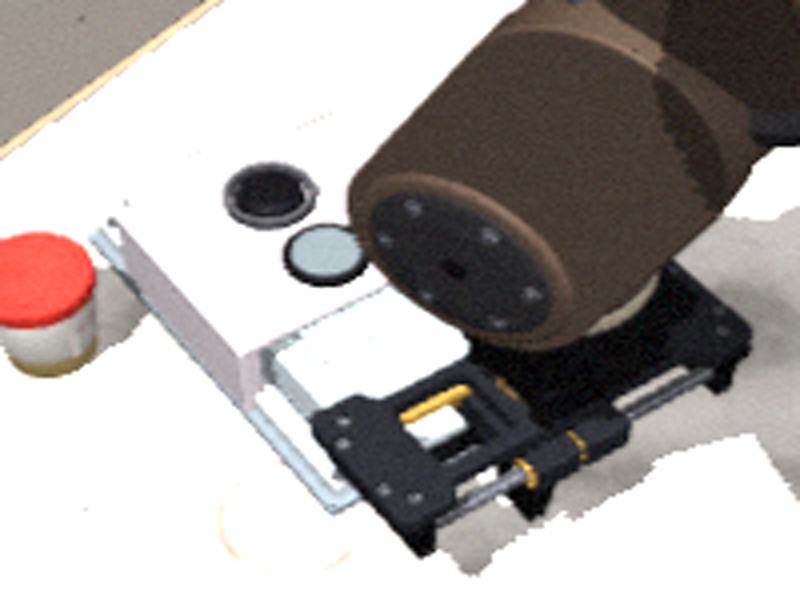

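View pics/w7.png

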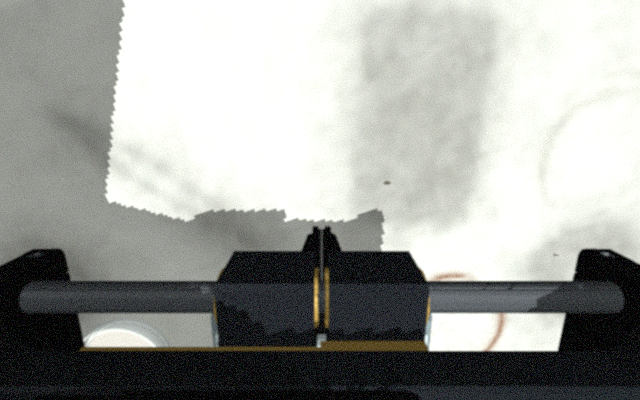

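Wrist and scene pictures show the fingers in front of the face, in its middle, with the gripper body about 10 mm above the head's height. Raise 2 mm and approach in steps.

Call:
arm_command --targets '[[[0,0,0],[-0.01,0,-0.002],255],[[0,0,0],[-0.02,0,-0.002],255],[[0,0,0],[-0.026,0,-0.002],255],[[0,0,0],[-0.03,0,-0.002],255]]'

```text
t: 9.1
eef_pos: [461.1, 90.6, 6.1]
tcp_rot: [3.141, 0.001, 2.842]
ft_force: [-0.6, 1.1, 0.0]
opening: 0.002
```

Call:
arm_command --targets '[[[0,0,0],[-0.002,0,0],255],[[0,0,0],[-0.004,0,0],255],[[0,0,0],[-0.006,0,0],255],[[0,0,0],[-0.008,0,0],255]]'

```text
t: 9.5
eef_pos: [467.0, 88.6, 5.7]
tcp_rot: [-3.141, -0.001, 2.842]
ft_force: [-4.3, 0.9, 2.3]
opening: 0.004
```

Call:
arm_command --targets '[[[0,0,0],[-0.003,0,0],255],[[0,0,0],[-0.006,0,0],255],[[0,0,0],[-0.009,0,0],255],[[0,0,0],[-0.012,0,0],255]]'

```text
t: 9.9
eef_pos: [478.2, 85.1, 5.6]
tcp_rot: [-3.141, -0.002, 2.842]
ft_force: [-7.3, 3.2, 5.0]
opening: 0.005
```

Call:
arm_command --targets '[[[0,0,0],[-0.003,0,0],255],[[0,0,0],[-0.006,0,0],255],[[0,0,0],[-0.009,0,0],255],[[0,0,0],[-0.012,0,0],255]]'

```text
t: 10.3
eef_pos: [490.0, 81.5, 5.6]
tcp_rot: [-3.141, -0.002, 2.842]
ft_force: [-5.2, 1.9, 3.4]
opening: 0.004
```

```bash
python3 -c "
from h import *
R=np.array([[np.cos(th),-np.sin(th)],[np.sin(th),np.cos(th)]])
p,d=read_camera('scene')
cv2.imwrite('pics/s8.png',cv2.resize(cv2.convertScaleAbs(p[130:300,220:420],alpha=1.3),None,fx=4,fy=3.5,interpolation=cv2.INTER_CUBIC))
delta(*rd(-110,0),6)
print((np.linalg.inv(R)@(env.state()['eef_pos'][:2]-RT)))
"
```

```text
turn [-0.0001 -0.0007  0.0001] shift m [-0.0325  0.0002 -0.0004] t 10.35 F [-3.88 -0.81 -0.22] pos [490.7  81.4   5.7] [ 0.03  0.6   2.03  0.    0.51 -1.24]
[-142.53500768   -0.20450894]
```

View pics/s8.png

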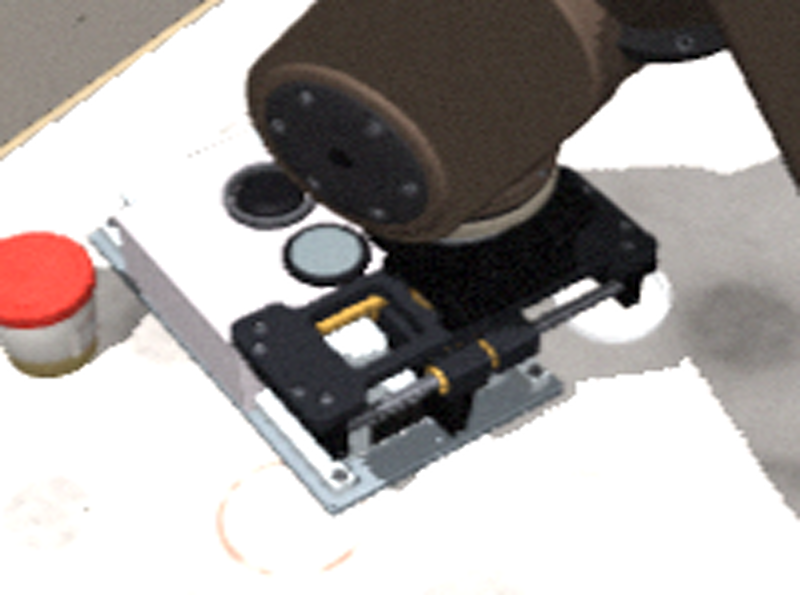

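The carriage follows the fingers (base plate now bare in front, crop (450,450)). Continue.

Call:
arm_command --targets '[[[0,0,0],[-0.003,0,0],255],[[0,0,0],[-0.006,0,0],255],[[0,0,0],[-0.009,0,0],255],[[0,0,0],[-0.012,0,0],255],[[0,0,0],[-0.015,0,0],255]]'

```text
t: 10.85
eef_pos: [504.6, 77.1, 5.6]
tcp_rot: [-3.141, -0.001, 2.842]
ft_force: [-5.1, 3.1, 2.5]
opening: 0.002
```

Call:
arm_command --targets '[[[0,0,0],[-0.003,0,0],255],[[0,0,0],[-0.006,0,0],255],[[0,0,0],[-0.009,0,0],255],[[0,0,0],[-0.012,0,0],255]]'

```text
t: 11.25
eef_pos: [515.9, 73.6, 5.6]
tcp_rot: [-3.141, -0.002, 2.842]
ft_force: [-6.0, 3.4, 2.5]
opening: 0.006
```

Call:
arm_command --targets '[[[0,0,0],[-0.0015,0,0],255],[[0,0,0],[-0.003,0,0],255],[[0,0,0],[-0.0045,0,0],255]]'

```text
t: 11.55
eef_pos: [520.1, 72.3, 5.6]
tcp_rot: [-3.141, -0.002, 2.842]
ft_force: [-6.5, 2.5, 3.5]
opening: 0.001
```

Call:
arm_command --targets '[[[0,0,0],[-0.001,0,0],255],[[0,0,0],[-0.002,0,0],255]]'

```text
t: 11.75
eef_pos: [520.6, 72.0, 5.5]
tcp_rot: [-3.141, -0.005, 2.842]
ft_force: [-14.0, 7.6, 8.5]
opening: 0.006
```

Firm stop: the force doubled and the motion ceased. One more millimetre to be sure, then release backwards.

Call:
arm_command --targets '[[[0,0,0],[-0.001,0,0],255],[[0,0,0],[-0.001,0,0],255]]'

```text
t: 11.95
eef_pos: [520.6, 72.0, 5.5]
tcp_rot: [-3.14, -0.006, 2.842]
ft_force: [-15.1, 8.7, 10.7]
opening: 0.001
```

Call:
arm_command --targets '[[[0,0,0],[0.02,0,0],255],[[0,0,0],[0.05,0,0],255],[[0,0,0],[0.075,0,0],255],[[0,0,0],[0.095,0,0],255],[[0,0,0],[0.095,0,0],255]]'

```text
t: 12.45
eef_pos: [431.7, 99.7, 5.9]
tcp_rot: [-3.142, -0.0, 2.843]
ft_force: [0.3, -0.3, 0.3]
opening: 0.006
```

```bash
python3 -c "
from h import *
p,d=read_camera('scene')
cv2.imwrite('pics/s9.png',cv2.resize(cv2.convertScaleAbs(p[130:300,220:420],alpha=1.3),None,fx=4,fy=3.5,interpolation=cv2.INTER_CUBIC))
delta(*rd(-205,0),150)
"
```

```text
turn [0.0006 0.0014 0.0008] shift m [ 2.200e-03 -1.000e-04 -1.441e-01] t 12.5 F [ 0.51 -0.25  0.24] pos [433.5  99.5   5.9] [ 0.08  0.56  2.16  0.    0.42 -1.2 ]
```

View pics/s9.png

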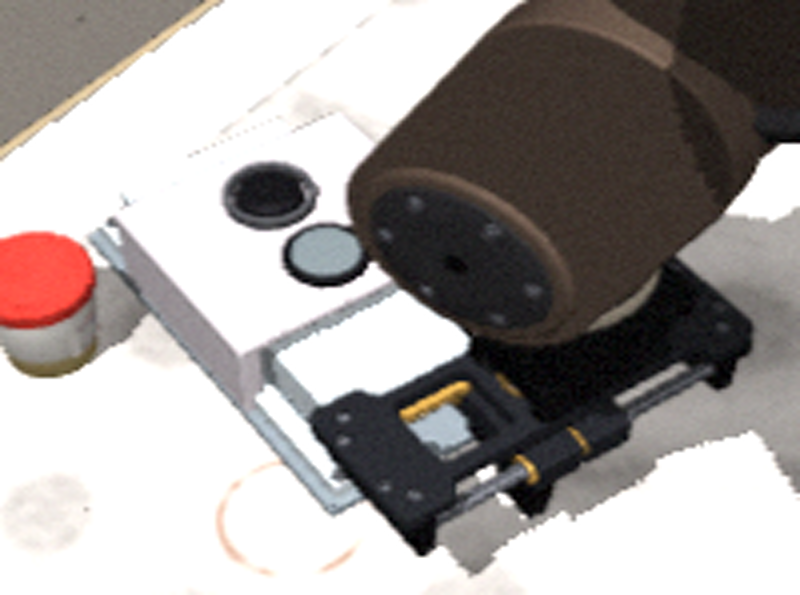

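Call:
arm_command --targets '[[[0,0,0],[0,0,-0.04],255],[[0,0,0],[0,0,-0.09],255],[[0,0,0],[0,0,-0.14],255],[[0,0,0],[0,0.05,-0.15],255],[[0,0,0],[0,0.1,-0.15],255],[[0,0,0],[0,0.15,-0.15],255],[[0,0,0],[0,0.2,-0.15],255],[[0,0,0],[0,0.25,-0.15],255]]'

```text
t: 13.3
eef_pos: [508.3, 339.6, 156.3]
tcp_rot: [3.14, 0.002, 2.842]
ft_force: [1.2, -0.9, -0.4]
opening: 0.005
```

```bash
python3 -c "
from h import *
R=np.array([[np.cos(th),-np.sin(th)],[np.sin(th),np.cos(th)]])
for n in ['scene','top']:
    p,d=read_camera(n); W=cloud(d,get_calibration(n)); q=(W[...,:2]-RT)@R
    a=p[135:285,200:400] if n=='scene' else p[120:270,255:425]
    cv2.imwrite('pics/%s10.png'%n,cv2.resize(a,None,fx=4,fy=4,interpolation=cv2.INTER_CUBIC))
    k=(abs(q[...,1])<40)&(abs(W[...,2]-47)<5)&(q[...,0]<-80)&(q[...,0]>-180); print(n,'carriage x',np.percentile(q[k][:,0],[1,3,5]))
    k=np.hypot(q[...,0]-6,q[...,1])<10; print('knob z',np.median(W[...,2][k]))
    k=(W[...,2]>8)&(W[...,2]<125)&(np.hypot(q[...,0],q[...,1])<220)&(abs(q[...,1])>72)
    nn,lab,st,ce=cv2.connectedComponentsWithStats(k.astype(np.uint8))
    for i in range(1,nn):
        if st[i,4]>100: g=lab==i; print(' obj',st[i,4],'mid',(q[g].min(0)+q[g].max(0))/2)
print(env.state()['t'],env.state()['ft_force'])
"
```

```text
scene carriage x [-127.15178365 -126.41485787 -126.00738187]
knob z nan
 obj 593 mid [-113.22839954 -127.71021902]
top carriage x [-128.22848002 -127.25576489 -126.30977438]
knob z 80.8628541622694
 obj 807 mid [161.97634954 115.43102136]
 obj 731 mid [ 31.7864092  123.43735899]
 obj 402 mid [   0.92542537 -126.40540677]
 obj 627 mid [-114.71553464 -127.82564311]
13.4 [-2.04737675 -0.11325153 -0.44200011]
  return _methods._mean(a, axis=axis, dtype=dtype,
  ret = ret.dtype.type(ret / rcount)
```

View pics/scene10.png

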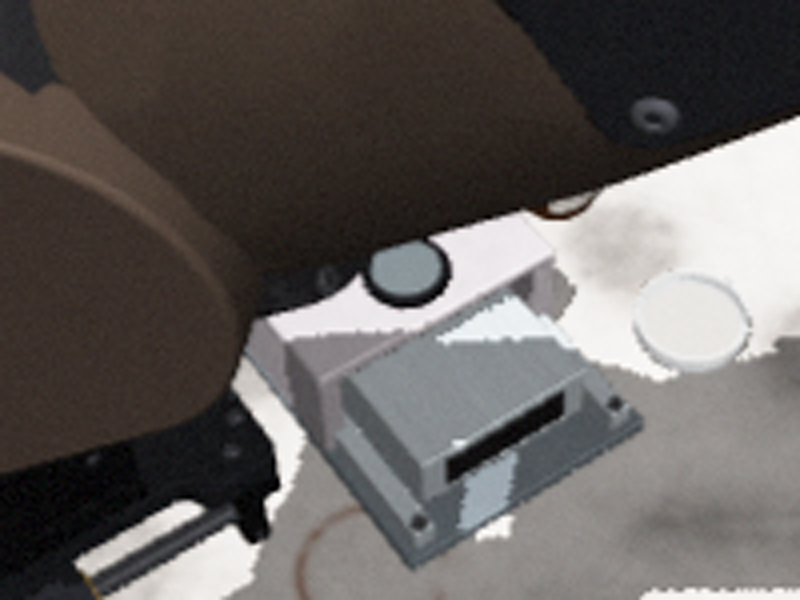

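View pics/top10.png

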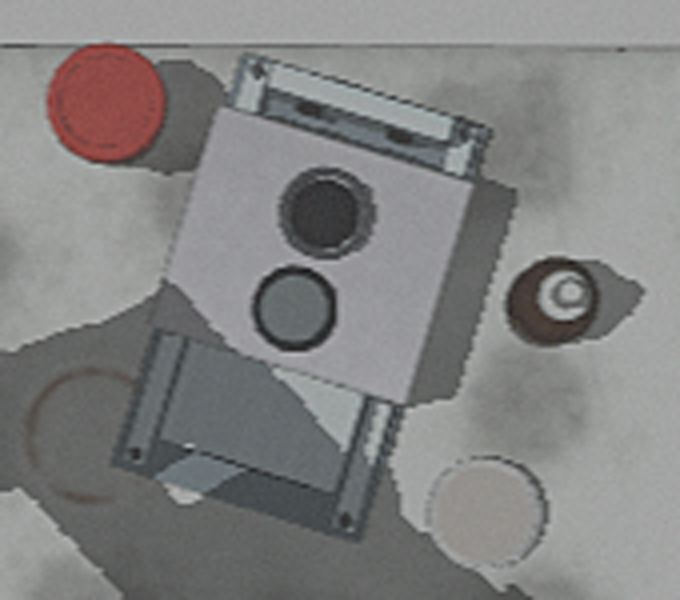

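The top picture shows the carriage front half-way in, at reader x ≈ −128 (joint 0.032 = latched). The knob is down in its collar, and cup, bottle and dish are at the same pixels as at the start.

```bash
python3 -c "
from h import *
print(env.job_done(), env.state()['t'], env.state()['ft_force'])"
```

```text
the job is handed in; nothing more can be done
the job is handed in; nothing more can be done
```

The slide reader is set to its reading position: the carriage is latched half-way with the knob fully down. I handed the job in at about 13.4 s. It reports no verdict.

- **Knob:** I pressed it slowly with the closed fingertips. It moved at about 4 N until it hit its stop, where the upward force peaked at about 16 N.
- **Carriage:** I then pushed its front face in to the end stop, where motion ceased at about 20 N, and backed away so it could spring back.
- **Last checks:** The carriage front is at reader x about −127 to −128 mm, which is joint 0.032 (latched). The knob top reads about 81 mm, or about 80 mm after allowing for the depth reading about 1.5 mm high. Cup, bottle and dish look unmoved in the top picture. The arm was clear of everything, with only sensor noise on the force reading.
- **What disagreed:**
  - The closed fingers really end about 25 mm short of the reported TCP. My first presses, down to about TCP height 67 mm, touched nothing, so I went by force and pictures instead.
  - In the last scene picture the arm hid the knob and cup, so those two checks rest on the top camera alone.
  - The cup's measured centre differed by about 4 mm between the first and last measurements, but its pixels did not change, so I took this as measurement noise.

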